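Find the tin that rattles and hold it out

TASK

One of the three sealed tins (red, blue and yellow lid) still has a loose grinding ball in it: lift them off the bench one at a time and shake them until you find the one that rattles, standing each silent tin back upright on the bench, clear of the white tray. Then hold the rattling tin out for inspection, upright and still, about 15 cm above the middle of the white tray ahead, and finish while still holding it there in the gripper, without setting it down. Leave the bottle, jar and beaker where they are.

Things in the scene. Friction and masses are not known exactly. Their poses are not given: they have to be found in the camera images.
- tin_red: sealed round tin with a red lid, free: body and lid 102 mm across, lid top 52 mm up, and on it a grip bar 60 mm long (along the tin's x), 18 mm thick (y), its top 86 mm up; pinch the bar across its thickness from above. About 0.5 kg in all. Origin: centre of the underside, z up. The tins are alike but for colour; any may be the one that rattles.
- tin_blue: as tin_red, with a blue lid. In the tin that rattles a 32 mm metal ball (about 0.25 kg, not tracked) rolls freely on the flat floor, up to 30 mm from the middle to every side, when the tin is shaken or rocked to and fro (0.25 rad is plenty): it knocks on the wall and comes to rest off the middle.
- tin_yellow: as tin_red, with a yellow lid. The two silent tins are packed tight with a charge about as heavy as the ball, which does not shift, so weight does not tell. Held level again after being rocked to one side and then to the other, the rattling tin gives wrist moments roughly 0.13 N m apart, a silent one the same moment (noise 0.03 a reading).
- tray_mid (a point): centre of the inner floor (4 mm above the bench) of the shallow white reject tray, 120 x 120 mm, rim 22 mm high, fixed to the bench
- buffer: white plastic bottle with a blue cap, 52 mm across, 103 mm high; bystander, to be left alone. Origin: centre of its underside, z up.
- jar: brown jar with a white lid and a blue band on its label, 53 mm across, 62 mm high; bystander, to be left alone. Origin: centre of its underside, z up.
- beaker: clear beaker, 75 mm across, 70 mm high; bystander, to be left alone. Origin: centre of its underside, z up.
- viscometer: tall white viscometer on a stand, fixed, an obstacle to steer round: its head hangs over the bench, 310 to 510 mm up, from 170 mm nearer the robot than the origin to 120 mm beyond, and from 65 mm to the left to 95 mm to the right. Origin: on the bench amid its feet.
Mind the look-alikes: they are no part of the job. Leave any brown look-alike of the tin_yellow alone.

How it is judged:
On the way:
1. the tin with the loose ball is gripped and shaken (faster than 0.2 m/s or 1 rad/s) at least 30 mm clear of the bench (((distance between ball_c0 and tin_red below 0.06 m and height (world z) of tin_red above 0.03 m and contact force between the fingers and tin_red above 1 N and (linear speed of tin_red above 0.2 m/s or angular speed of tin_red above 1 rad/s)) or (distance between ball_c0 and tin_blue below 0.06 m and height (world z) of tin_blue above 0.03 m and contact force between the fingers and tin_blue above 1 N and (linear speed of tin_blue above 0.2 m/s or angular speed of tin_blue above 1 rad/s)) or (distance between ball_c0 and tin_yellow below 0.06 m and height (world z) of tin_yellow above 0.03 m and contact force between the fingers and tin_yellow above 1 N and (linear speed of tin_yellow above 0.2 m/s or angular speed of tin_yellow above 1 rad/s)))).
At the end, for the whole second after the job is handed in: The tin with the loose ball is gripped, still, within 15 degrees of upright, its underside 80 to 250 mm above the bench, its axis within 60 mm of the tray's middle; the other two stand upright on the bench, over 105 mm from the tray's middle, untouched by the robot (((distance between ball_c0 and tin_red below 0.06 m and height (world z) of tin_red between 0.08 and 0.25 m and angle between tin_red's own z axis and vertical below 0.26 rad and horizontal distance between tin_red and tray_mid below 0.06 m and contact force between the fingers and tin_red above 1 N and linear speed of tin_red below 0.06 m/s and height (world z) of each of tin_blue, tin_yellow below 0.008 m and angle between each of tin_blue, tin_yellow's own z axis and vertical below 0.12 rad and horizontal distance between each of tin_blue, tin_yellow and tray_mid above 0.105 m and contact force between each of the arm, the fingers and tin_blue below 0.5 N and contact force between each of the arm, the fingers and tin_yellow below 0.5 N) or (distance between ball_c0 and tin_blue below 0.06 m and height (world z) of tin_blue between 0.08 and 0.25 m and angle between tin_blue's own z axis and vertical below 0.26 rad and horizontal distance between tin_blue and tray_mid below 0.06 m and contact force between the fingers and tin_blue above 1 N and linear speed of tin_blue below 0.06 m/s and height (world z) of each of tin_red, tin_yellow below 0.008 m and angle between each of tin_red, tin_yellow's own z axis and vertical below 0.12 rad and horizontal distance between each of tin_red, tin_yellow and tray_mid above 0.105 m and contact force between each of the arm, the fingers and tin_red below 0.5 N and contact force between each of the arm, the fingers and tin_yellow below 0.5 N) or (distance between ball_c0 and tin_yellow below 0.06 m and height (world z) of tin_yellow between 0.08 and 0.25 m and angle between tin_yellow's own z axis and vertical below 0.26 rad and horizontal distance between tin_yellow and tray_mid below 0.06 m and contact force between the fingers and tin_yellow above 1 N and linear speed of tin_yellow below 0.06 m/s and height (world z) of each of tin_red, tin_blue below 0.008 m and angle between each of tin_red, tin_blue's own z axis and vertical below 0.12 rad and horizontal distance between each of tin_red, tin_blue and tray_mid above 0.105 m and contact force between each of the arm, the fingers and tin_red below 0.5 N and contact force between each of the arm, the fingers and tin_blue below 0.5 N))); the arm keeps its last pose, push and grip.
It fails at once if the bottle is pushed more than 30 mm or tipped over (distance of buffer from where it was at the start of the episode above 0.03 m or angle between buffer's own z axis and vertical above 0.5 rad).
It fails at once if the jar is pushed more than 30 mm or tipped over (distance of jar from where it was at the start of the episode above 0.03 m or angle between jar's own z axis and vertical above 0.5 rad).
It fails at once if the beaker is pushed more than 30 mm or tipped over (distance of beaker from where it was at the start of the episode above 0.03 m or angle between beaker's own z axis and vertical above 0.5 rad).
It also fails if it takes over 72 s, if anything falls off the work surface, if the arm or the gripper's body presses on something with over 40 N, if the wrist force passes 120 N, or if a joint passes its speed limit or range.

ROBOT

A 6-joint arm with a two-finger parallel gripper is mounted at the origin on a cart in front of the work surface, level with it; the furniture and walls round the work are solid. World frame = base frame: x ahead of the robot, y to its left, z up, the work surface at z = 0. Lengths are in m, angles in rad, forces in N, time in s.
With the tool pointing down it reaches from about 0.35 to 0.85 m from the base axis. Payload 8.1 kg.
Tool frame: the origin (TCP) lies on the mounting face of the last link; the fingertips stand 186 mm ahead of it and the grasp point (between the pads) lies 167 mm ahead of it (robot.finger_overhang is the distance from the TCP to the fingertips, in m); z points along the fingers, y is the line along which they close (so a half turn about z gives the same grasp; the last joint's range is limited). The gripper opens to 93 mm and grips with 3 to 60 N. Pads are 15 mm wide; open, the fingers measure 128 mm over their backs; the gripper's body (75 mm by 188 mm) begins 65 mm behind the grasp point.
Start: joints at [-1.315, 0.13, 1.488, -0, 1.523, -0.085], TCP at [0.201, -0.565, 0.405] pointing down, gripper open.
Joint ranges: [-2.96, 2.96], [-0.89, 2.26], [0.02, 2.5], [-1.34, 4.48], [0, 2.73], [-2.66, 2.66]. Speed limits (rad/s): [2.39, 2.39, 2.79, 3.14, 3.14, 3.14].

INTERFACE

Orientations are given as a rotation vector (axis times angle).
In Python, from plant import readout, read_camera, get_calibration, job, robot gives the robot as it stands.
- The arm moves only by the shell command python3 -m handwheel 'ROWS' [FORCE]. ROWS is JSON, a list of rows, each a list of 5 numbers: the shift along the world's x, y, z in cm, then the turn about the world's z in rad, then the closure, from 0 (fully open) to 1 (shut). In form: [[tx, ty, tz, spin, gripper], ...]. A call has 1 to 10 rows; each row shifts and turns the commanded pose from where the row before left it; what a row does not reach is not made up. A row lasts 1/8 s, in which the tool goes at most 62.5 mm and 10.7 degrees, less where a joint would pass 70% of its speed; a pose out of reach is approached as far as the arm can. A call is refused whole if a number of a shift passes 6.25 or a number of a turn 0.188, either way. A call with a gripper value outside its range is refused whole. The fingers move at their own pace and stop on an object; FORCE is the grip in N (left out, the last holds). Time passes only in rows, so rows that do not move let the fingers close. It gives the time, the measured TCP pose, the force, the opening and the grip force at its end, in the units of the state.
- readout.read_state(): the state, without advancing time (a new reading comes with each control period).
- read_camera(name): name is "side" or "top" or "wrist"; returns the picture (420x560x3 uint8, red, green, blue); there is no depth.
- get_calibration(name): a dict with "fovy" (degrees; the focal length in pixels is half the picture's height over the tangent of half this angle, whatever the lens; pixels are square), "cx", "cy" (the principal point, pixels), "pose" (4x4, takes a point from camera to world coordinates). Camera axes: x right, y down, z forward; pixel columns grow to the right and rows downward; lengths in m; the calibration is good to about 2 mm. A picture is of the moment at which its call begins: read the wrist's pose just before it. get_calibration takes no time and is no camera call; for the wrist camera it gives the pose at the moment of the call.
- job.close_job(): hands the job in; it is judged then, once.
The state is a dict: "t": time; "q": joint angles; "dq": joint speeds; "joint_torque": joint torques, N m; "tool_pos": TCP position; "orientation": TCP orientation; "force": force on the tool from outside, world axes, zero at the start; "wrist_torque": the same for the moment, N m; "opening": finger opening in m; "gripper_force": force on a finger pad.
Only numpy, scipy, OpenCV 4.12 (cv2) and the standard library are available. Lean on these libraries where they do the work, as an engineer would, in place of code of your own. Each camera call takes 0.05 s, during which the arm holds its last target. There are 200 camera calls.

## Working session

There is one attempt and no reset: what is moved stays moved. The work goes in short steps, Python scripts to look and compute and a shell command to move; the robot and the scene stay as the last step left them, time stands still between calls to the robot, and variables do not carry over. Pictures are saved under pics/ and viewed, at most 10 in all, crops included, and the job is handed in when it is done.

```bash
ls; mkdir -p pics; cat > h.py <<'E'
import numpy as np, cv2
from plant import readout, read_camera, get_calibration, job, robot
def snap(n,f):
    c=get_calibration(n); im=read_camera(n); cv2.imwrite(f'pics/{f}.png',im[...,::-1]); return im,c
def ray(c,u,v,z,H=420):
    f=H/2/np.tan(np.radians(c['fovy'])/2); P=np.array(c['pose'])
    d=P[:3,:3]@np.array([(u-c['cx'])/f,(v-c['cy'])/f,1]); o=P[:3,3]
    return o+d*(z-o[2])/d[2]
def proj(c,p):
    f=210/np.tan(np.radians(c['fovy'])/2); P=np.array(c['pose']); q=P[:3,:3].T@(np.array(p)-P[:3,3]); return c['cx']+f*q[0]/q[2], c['cy']+f*q[1]/q[2]
E
python3 - <<'E'
from h import *
for n in ('top','side'):
    im,c=snap(n,n+'0'); print(n,c)
print(readout.read_state())
E
```

```text
pics
top {'fovy': 42.64071385475104, 'cx': 288.0165365508344, 'cy': 204.43331161141072, 'pose': array([[ 5.29780083e-03, -9.94621042e-01,  1.03445237e-01,
         3.63690353e-01],
       [-9.99985808e-01, -5.21109119e-03,  1.10845792e-03,
         2.35586082e-02],
       [-5.63433009e-04, -1.03449641e-01, -9.94634533e-01,
         1.59195758e+00],
       [ 0.00000000e+00,  0.00000000e+00,  0.00000000e+00,
         1.00000000e+00]])}
side {'fovy': 49.43288752970977, 'cx': 277.6667862169685, 'cy': 202.53629329445786, 'pose': array([[-0.97386412, -0.14954076,  0.17095683,  0.28431281],
       [-0.22712803,  0.64527508, -0.72940587,  1.04735493],
       [-0.00123828, -0.7491713 , -0.66237515,  0.97462231],
       [ 0.        ,  0.        ,  0.        ,  1.        ]])}
{'t': 0.1, 'q': array([-1.31540347e+00,  1.31061669e-01,  1.48913477e+00,  7.67372868e-06,
        1.52299800e+00, -8.54089943e-02]), 'dq': array([ 0.00152314, -0.00178136, -0.00182979, -0.00048703, -0.00031658,
        0.00051981]), 'joint_torque': array([ 2.36367858e-03, -5.61343682e+01, -4.93093157e+01,  7.71406805e-02,
        2.92475510e-02, -4.43857482e-05]), 'tool_pos': array([ 0.20051302, -0.56529416,  0.40382598]), 'orientation': array([-3.09451909e+00, -5.32472035e-01,  2.01489459e-04]), 'force': array([-0.25731933, -0.13524368, -0.29949228]), 'wrist_torque': array([-0.0567308 , -0.02002603, -0.01172305]), 'gripper_force': 0.0, 'opening': 0.09289291363673281}
```

View pics/top0.png

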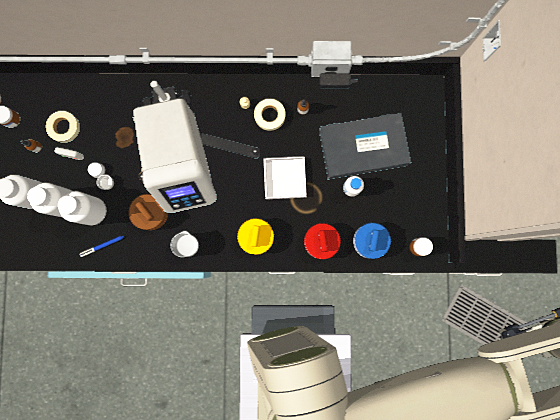

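View pics/side0.png

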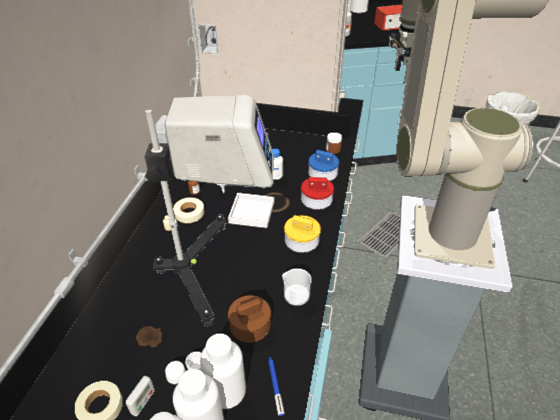

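The top view shows yellow at about (256,236), red (322,240), blue (371,240), the tray (285,178), bottle (353,186), jar (422,246), beaker (185,243) and the brown look-alike (149,211). I'll enlarge the tins to read the bars.

```bash
python3 - <<'E'
from h import *
im=cv2.imread('pics/top0.png'); cv2.imwrite('pics/crop0.png',cv2.resize(im[210:270,235:395],None,fx=5,fy=5,interpolation=cv2.INTER_CUBIC))
c=get_calibration('top')
for n,u,v,z in [('yellow',256,236,.06),('red',322,240,.06),('blue',371,240,.06),('jar',422,246,.062),('bottle',353,186,.103),('tray',285,178,.01),('trayTL',264,158,.022),('trayBR',306,199,.022),('beaker',185,243,.05),('visc',185,205,.31),('visc2',216,200,.31)]: print(n,ray(c,u,v,z).round(3))
E
```

```text
yellow [0.432 0.116 0.06 ]
red [ 0.422 -0.072  0.06 ]
blue [ 0.423 -0.211  0.06 ]
jar [ 0.406 -0.355  0.062]
bottle [ 0.571 -0.156  0.103]
tray [0.607 0.035 0.01 ]
trayTL [0.665 0.097 0.022]
trayBR [ 0.543 -0.027  0.022]
beaker [0.412 0.319 0.05 ]
visc [0.494 0.272 0.31 ]
visc2 [0.507 0.198 0.31 ]
```

View pics/crop0.png

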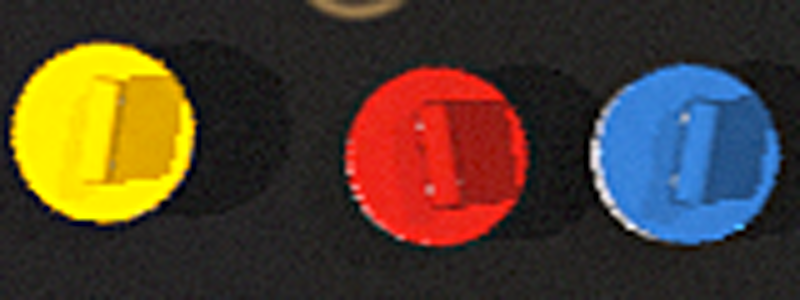

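```bash
python3 - <<'E'
from h import *
c=get_calibration('top'); g=lambda x,y:((x+.5)/5+234.5,(y+.5)/5+209.5)
D={'yellow':((102,132),(110,78),(95,182)),'red':((437,157),(432,102),(448,207)),'blue':((690,154),(704,100),(688,205))}
for n,(l,a,b) in D.items():
    L=ray(c,*g(*l),.052); A=ray(c,*g(*a),.086); B=ray(c,*g(*b),.086)
    print(n,L.round(4),((A+B)/2).round(4),np.linalg.norm(A-B).round(3),np.arctan2(*(A-B)[[1,0]]).round(3))
print(ray(c,285,178,.004))
E
```

```text
yellow [0.4326 0.1192 0.052 ] [0.4322 0.1168 0.086 ] 0.059 -0.132
red [ 0.4193 -0.0724  0.052 ] [ 0.4196 -0.0719  0.086 ] 0.059 0.15
blue [ 0.4218 -0.217   0.052 ] [ 0.4214 -0.215   0.086 ] 0.059 -0.162
[0.60805615 0.03474474 0.004     ]
```

```bash
python3 -m handwheel '[[2.76,4.36,0,-0.062,0],[2.76,4.36,0,-0.062,0],[2.76,4.36,0,-0.062,0],[2.76,4.36,0,-0.062,0],[2.76,4.36,0,-0.062,0],[2.76,4.36,0,-0.062,0],[2.76,4.36,0,-0.062,0],[2.76,4.36,0,-0.062,0],[0,0,-3,0,0],[0,0,0,0,0]]' 50
python3 - <<'E'
from h import *
im,c=snap('wrist','w0'); print(readout.read_state()['tool_pos'], proj(c,[.4215,-.216,.086]),c['pose'].round(3))
for p in ([.4196,-.0719,.086],[.4215+.03*np.cos(.155),-.216-.03*np.sin(.155),.086],[.4215-.03*np.cos(.155),-.216+.03*np.sin(.155),.086]): print(proj(c,p))
E
```

```text
t: 1.35
tool_pos: [0.4208, -0.2156, 0.3722]
orientation: [-3.13, 0.241, 0.007]
force: [-0.7, -0.6, -0.5]
opening: 0.0928
gripper_force: 0.0
[ 0.42093296 -0.21634001  0.37371683] (np.float64(286.22355959839473), np.float64(209.37040098012565)) [[-0.153 -0.955 -0.256  0.491]
 [-0.988  0.147  0.042 -0.225]
 [-0.003  0.259 -0.966  0.352]
 [ 0.     0.     0.     1.   ]]
(np.float64(125.68902669687131), np.float64(235.38496861763664))
(np.float64(286.3436645174855), np.float64(174.84417212495447))
(np.float64(286.1100635175304), np.float64(241.9968053918134))
```

View pics/w0.png

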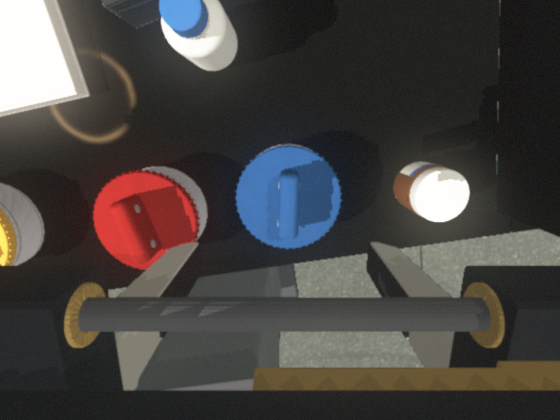

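The bar's top runs from about (288,170) to (288,238), within 4 px of the prediction and parallel to the fingers' plane. I'll descend and grip.

```bash
python3 -m handwheel '[[0.2,-0.1,-4,0,0],[0,0,-4,0,0],[0,0,-3,0,0],[0,0,-1.6,0,0],[0,0,0,0,0],[0,0,0,0,1],[0,0,0,0,1],[0,0,0,0,1],[0,0,0,0,1],[0,0,0,0,1]]' 50
python3 -m handwheel '[[0,0,1,0,1],[0,0,3,0,1],[0,0,4,0,1],[0,0,4,0,1],[0,0,2,0,1],[0,0,0,0,1],[0,0,0,0,1]]'
python3 - <<'E'
from h import *
im,c=snap('wrist','w1');s=readout.read_state(); print(s['tool_pos'],s['force'],s['wrist_torque'],s['opening'],s['gripper_force'])
E
```

```text
t: 2.65
tool_pos: [0.4234, -0.2177, 0.2488]
orientation: [3.132, -0.243, 0.0]
force: [0.0, 0.7, -0.2]
opening: 0.048
gripper_force: 0.0
t: 3.52
tool_pos: [0.4231, -0.2175, 0.3878]
orientation: [-3.132, 0.244, 0.002]
force: [-0.7, 1.0, -0.7]
opening: 0.0002
gripper_force: 0.0
[ 0.4230288  -0.2174561   0.38735309] [-0.28645903  0.02962593 -0.89655775] [ 0.04864671  0.00224947 -0.01573142] 0.00044048374035893153 0.0
```

View pics/w1.png

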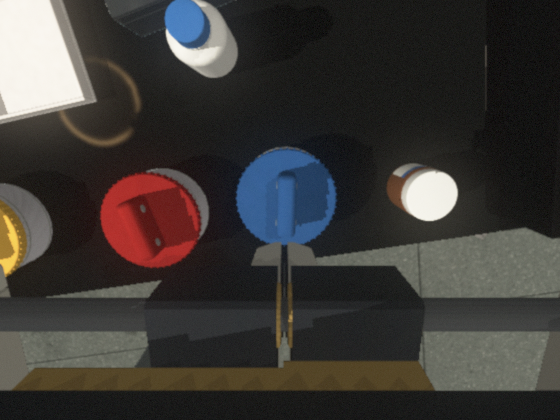

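I lifted before the slow fingers had closed, and blue hasn't moved. Reopening, descending and waiting longer this time.

```bash
python3 -m handwheel '[[0,0,0,0,0.4],[0,0,0,0,0.4],[0,0,0,0,0.4],[0,0,-3,0,0.4],[0,0,-3,0,0.4],[0,0,-3,0,0.4],[0,0,-3,0,0.4],[0,0,-2.1,0,0.4],[0,0,0,0,1],[0,0,0,0,1]]' 50
python3 -m handwheel '[[0,0,0,0,1],[0,0,0,0,1],[0,0,0,0,1],[0,0,0,0,1],[0,0,0,0,1]]'
```

```text
t: 4.82
tool_pos: [0.4237, -0.2179, 0.2487]
orientation: [3.132, -0.243, 0.001]
force: [-0.4, -0.2, 0.5]
opening: 0.0406
gripper_force: 0.0
t: 5.45
tool_pos: [0.4238, -0.2181, 0.2487]
orientation: [3.131, -0.244, 0.002]
force: [-2.2, -1.4, 6.4]
opening: 0.0176
gripper_force: 50.0
```

```bash
cat > m.py <<'E'
from h import *
W=[];F=[]
for i in range(6):
    read_camera('side'); s=readout.read_state(); W.append(s['wrist_torque']);F.append(s['force'])
W=np.array(W); print('W',W.mean(0).round(3),W.std(0).round(3),'F',np.mean(F,0).round(2),'pos',s['tool_pos'].round(4),'t',s['t'],'open',s['opening'].round(4),'grip',s['gripper_force'])
E
python3 -m handwheel '[[0,0,1,0,1],[0,0,3,0,1],[0,0,4,0,1],[0,0,4,0,1],[0,0,2,0,1],[0,0,0,0,1],[0,0,0,0,1]]'; python3 m.py
python3 -m handwheel '[[0,0.5,0,0,1],[0,1.5,0,0,1],[0,3,0,0,1],[0,5,0,0,1],[0,0,0,0,1],[0,0,0,0,1],[0,0,0,0,1],[0,0,0,0,1]]'; python3 m.py
python3 -m handwheel '[[0,-0.5,0,0,1],[0,-1.5,0,0,1],[0,-3,0,0,1],[0,-5,0,0,1],[0,0,0,0,1],[0,0,0,0,1],[0,0,0,0,1],[0,0,0,0,1]]'; python3 m.py
```

```text
t: 6.32
tool_pos: [0.4229, -0.2174, 0.3861]
orientation: [-3.131, 0.243, 0.004]
force: [0.0, 0.3, -5.3]
opening: 0.0174
gripper_force: 49.9
t: 7.62
tool_pos: [0.4233, -0.1183, 0.3877]
orientation: [3.132, -0.246, -0.0]
force: [-0.2, -0.5, -4.8]
opening: 0.0177
gripper_force: 49.9
t: 8.93
tool_pos: [0.4235, -0.2171, 0.3878]
orientation: [-3.132, 0.242, -0.0]
force: [0.3, 0.0, -4.9]
opening: 0.0179
gripper_force: 49.9Traceback (most recent call last):
  File "m.py", line 5, in <module>
    W=np.array(W); print('W',W.mean(0).round(3),W.std(0).round(3),'F',np.mean(F,0).round(2),'pos',s['tool_pos'].round(4),'t',s['t'],'open',s['opening'].round(4),'grip',s['gripper_force'])
                                                                                                                                           ^^^^^^^^^^^^^^^^^^
AttributeError: 'float' object has no attribute 'round'
Traceback (most recent call last):
  File "m.py", line 5, in <module>
    W=np.array(W); print('W',W.mean(0).round(3),W.std(0).round(3),'F',np.mean(F,0).round(2),'pos',s['tool_pos'].round(4),'t',s['t'],'open',s['opening'].round(4),'grip',s['gripper_force'])
                                                                                                                                           ^^^^^^^^^^^^^^^^^^
AttributeError: 'float' object has no attribute 'round'
Traceback (most recent call last):
  File "m.py", line 5, in <module>
    W=np.array(W); print('W',W.mean(0).round(3),W.std(0).round(3),'F',np.mean(F,0).round(2),'pos',s['tool_pos'].round(4),'t',s['t'],'open',s['opening'].round(4),'grip',s['gripper_force'])
                                                                                                                                           ^^^^^^^^^^^^^^^^^^
AttributeError: 'float' object has no attribute 'round'
```

A print bug, so I lost those readings. Fixing it and repeating the shakes.

```bash
sed -i "s/s\['opening'\].round(4)/round(s['opening'],4)/" m.py
python3 m.py
python3 -m handwheel '[[0,0.5,0,0,1],[0,1.5,0,0,1],[0,3,0,0,1],[0,5,0,0,1],[0,0,0,0,1],[0,0,0,0,1],[0,0,0,0,1],[0,0,0,0,1]]' >/dev/null; python3 m.py
python3 -m handwheel '[[0,-0.5,0,0,1],[0,-1.5,0,0,1],[0,-3,0,0,1],[0,-5,0,0,1],[0,0,0,0,1],[0,0,0,0,1],[0,0,0,0,1],[0,0,0,0,1]]' >/dev/null; python3 m.py
```

```text
W [ 0.013 -0.005  0.004] [0.019 0.022 0.031] F [ 0.39 -0.12 -4.76] pos [ 0.4233 -0.2177  0.3877] t 9.525 open 0.0175 grip 49.94808554649353
W [ 0.048 -0.007  0.004] [0.018 0.013 0.02 ] F [-0.19  0.28 -4.59] pos [ 0.4233 -0.1179  0.3877] t 10.825 open 0.0173 grip 49.9482661485672
W [ 0.053  0.003 -0.019] [0.025 0.032 0.037] F [ 0.09 -0.32 -4.69] pos [ 0.4234 -0.2175  0.3878] t 12.125 open 0.0174 grip 49.94819104671478
```

Differences are below 0.04, near the noise. One more pair with abrupt shakes along x and y to decide.

```bash

python3 -m handwheel '[[0,6,0,0,1],[0,-6,0,0,1],[0,1,0,0,1],[0,2,0,0,1],[0,5,0,0,1],[0,0,0,0,1],[0,0,0,0,1],[0,0,0,0,1]]' >/dev/null; python3 m.py
python3 -m handwheel '[[0,-4,0,0,1],[0,-4,0,0,1],[0,0,0,0,1],[0,0,0,0,1],[0,0,0,0,1],[0,0,0,0,1]]' >/dev/null; python3 m.py
python3 -m handwheel '[[1,0,0,0,1],[2.5,0,0,0,1],[4.5,0,0,0,1],[0,0,0,0,1],[0,0,0,0,1],[0,0,0,0,1],[0,0,0,0,1]]' >/dev/null; python3 m.py
python3 -m handwheel '[[-1,0,0,0,1],[-2.5,0,0,0,1],[-4.5,0,0,0,1],[0,0,0,0,1],[0,0,0,0,1],[0,0,0,0,1],[0,0,0,0,1]]' >/dev/null; python3 m.py
```

```text
W [0.041 0.005 0.011] [0.012 0.022 0.03 ] F [-0.25  0.1  -4.89] pos [ 0.4233 -0.138   0.3877] t 13.425 open 0.0175 grip 49.98077988624573
W [ 0.047 -0.006  0.003] [0.04  0.021 0.028] F [-0.17  0.2  -4.33] pos [ 0.4234 -0.2175  0.3878] t 14.475 open 0.0173 grip 49.980894327163696
W [ 0.03   0.024 -0.005] [0.026 0.038 0.03 ] F [ 0.02  0.26 -4.55] pos [ 0.5032 -0.2177  0.3879] t 15.65 open 0.0176 grip 49.99760627746582
W [ 0.046 -0.004  0.009] [0.027 0.012 0.029] F [-0.33  0.06 -4.5 ] pos [ 0.4235 -0.2177  0.3876] t 16.825 open 0.0175 grip 49.995355010032654
```

Blue reads the same every time (x 0.04, y 0), so it is silent. Standing it back and moving on to red.

```bash

python3 -m handwheel '[[0,0,-3,0,1],[0,0,-4,0,1],[0,0,-4,0,1],[0,0,-2,0,1],[0,0,-0.5,0,1],[0,0,-0.35,0,1],[0,0,0,0,1],[0,0,0,0,0.4],[0,0,0,0,0.4],[0,0,0,0,0.4]]'
python3 -m handwheel '[[0,0,0,0,0.4],[0,0,2,0,0.4],[0,0,4,0,0.4],[0,0,3,0,0.4],[0,4.8,0,0.1,0.4],[-0.2,4.8,0,0.1,0.4],[0,4.8,0,0.1,0.4],[0,0,0,0,0.4]]'
python3 - <<'E'
from h import *
im,c=snap('wrist','w2'); s=readout.read_state(); print(s['tool_pos'],s['force']); print(proj(c,[.4215,-.0735,.086]))
E
```

```text
t: 18.08
tool_pos: [0.4237, -0.2179, 0.25]
orientation: [3.131, -0.243, 0.002]
force: [0.3, 0.0, -0.3]
opening: 0.0431
gripper_force: 0.0
t: 19.08
tool_pos: [0.4213, -0.0713, 0.3393]
orientation: [-3.132, -0.235, -0.001]
force: [0.3, -0.5, -0.4]
opening: 0.0559
gripper_force: 0.0
[ 0.42136586 -0.07265603  0.33935102] [ 0.72797165 -0.86647688 -0.13276861]
(np.float64(288.27283023417624), np.float64(223.3810009627676))
```

View pics/w2.png

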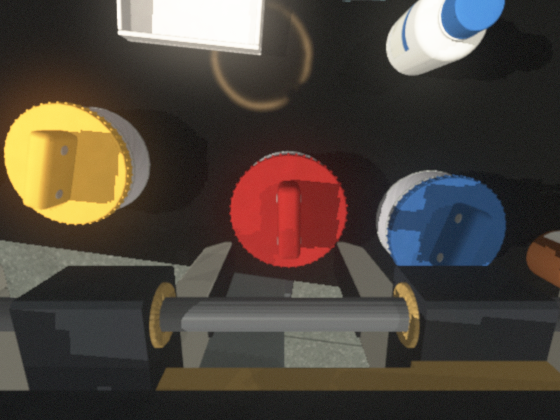

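Red's bar runs (289,182)–(289,257), centred and aligned as predicted. Blue stands upright. Gripping red.

```bash

python3 -m handwheel '[[0.2,0,-4,0,0.4],[0,0,-3,0,0.4],[0,0,-2,0,0.4],[0,0,0,0,1],[0,0,0,0,1],[0,0,0,0,1],[0,0,0,0,1],[0,0,0,0,1],[0,0,0,0,1],[0,0,0,0,1]]' 50
python3 -m handwheel '[[0,0,1,0,1],[0,0,3,0,1],[0,0,4,0,1],[0,0,4,0,1],[0,0,2,0,1],[0,0,0,0,1],[0,0,0,0,1]]'; python3 m.py
python3 -m handwheel '[[0,0.5,0,0,1],[0,1.5,0,0,1],[0,3,0,0,1],[0,5,0,0,1],[0,0,0,0,1],[0,0,0,0,1],[0,0,0,0,1],[0,0,0,0,1]]' >/dev/null; python3 m.py
python3 -m handwheel '[[0,-0.5,0,0,1],[0,-1.5,0,0,1],[0,-3,0,0,1],[0,-5,0,0,1],[0,0,0,0,1],[0,0,0,0,1],[0,0,0,0,1],[0,0,0,0,1]]' >/dev/null; python3 m.py
python3 -m handwheel '[[1,0,0,0,1],[2.5,0,0,0,1],[4.5,0,0,0,1],[0,0,0,0,1],[0,0,0,0,1],[0,0,0,0,1],[0,0,0,0,1]]' >/dev/null; python3 m.py
python3 -m handwheel '[[-1,0,0,0,1],[-2.5,0,0,0,1],[-4.5,0,0,0,1],[0,0,0,0,1],[0,0,0,0,1],[0,0,0,0,1],[0,0,0,0,1]]' >/dev/null; python3 m.py
```

```text
t: 20.38
tool_pos: [0.4238, -0.0739, 0.25]
orientation: [3.133, 0.227, 0.002]
force: [-0.7, -1.6, 6.3]
opening: 0.0177
gripper_force: 50.0
t: 21.25
tool_pos: [0.4229, -0.0735, 0.3876]
orientation: [-3.132, -0.227, 0.004]
force: [-0.6, 1.2, -5.4]
opening: 0.0173
gripper_force: 50.0
W [ 0.027 -0.011 -0.006] [0.025 0.046 0.024] F [ 0.17  0.07 -4.76] pos [ 0.4232 -0.0736  0.3884] t 21.55 open 0.0174 grip 49.97353255748749
W [ 0.006 -0.042 -0.026] [0.013 0.033 0.014] F [-0.11 -0.08 -4.52] pos [0.4234 0.0261 0.3892] t 22.85 open 0.0173 grip 49.98570799827576
W [ 0.029 -0.007  0.004] [0.031 0.027 0.029] F [ 0.42 -0.18 -4.91] pos [ 0.4234 -0.0735  0.3892] t 24.15 open 0.0178 grip 49.989396929740906
W [ 0.005 -0.008  0.007] [0.015 0.022 0.014] F [ 0.1  -0.18 -5.11] pos [ 0.5032 -0.0737  0.3894] t 25.325 open 0.0176 grip 49.992905259132385
W [ 0.009 -0.005  0.017] [0.027 0.023 0.037] F [-0.53  0.23 -4.74] pos [ 0.4235 -0.0737  0.3891] t 26.5 open 0.0177 grip 49.98954176902771
```

Red is steady too, so it looks silent. Standing it back, then going to yellow with the gripper body kept under 0.31 m because of the viscometer head.

```bash

python3 -m handwheel '[[0,0,-3,0,1],[0,0,-4,0,1],[0,0,-4,0,1],[0,0,-2,0,1],[0,0,-0.5,0,1],[0,0,-0.4,0,1],[0,0,0,0,1],[0,0,0,0,0.4],[0,0,0,0,0.4],[0,0,0,0,0.4]]'
python3 -m handwheel '[[0,0,0,0,0.4],[0,0,2,0,0.4],[0,0,2.5,0,0.4],[0.2,4,0,-0.06,0.4],[0.3,5,0,-0.07,0.4],[0.3,5,0,-0.07,0.4],[0.3,4.9,0,-0.077,0.4],[0,0,0,0,0.4]]'
python3 - <<'E'
from h import *
im,c=snap('wrist','w3'); s=readout.read_state(); print(s['tool_pos'],s['force']); print(proj(c,[.4345,.1155,.086]))
E
```

```text
t: 27.75
tool_pos: [0.4237, -0.0738, 0.251]
orientation: [3.133, 0.227, 0.002]
force: [0.3, -0.4, 0.1]
opening: 0.0432
gripper_force: 0.0
t: 28.75
tool_pos: [0.4341, 0.1179, 0.2953]
orientation: [-3.134, 0.202, -0.0]
force: [-0.4, -0.1, -0.0]
opening: 0.0557
gripper_force: 0.0
[0.43416391 0.11644945 0.29517905] [ 0.33873926 -0.34287146 -0.48145972]
(np.float64(289.5797937329044), np.float64(241.93252252205676))
```

View pics/w3.png

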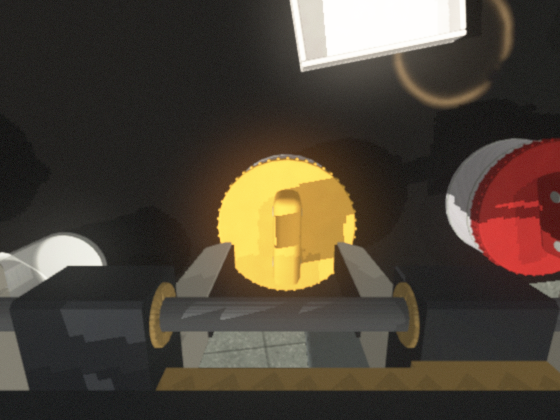

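Yellow's bar runs (288,195)–(288,280), centred and aligned. Gripping it, then moving right while low before lifting, to stay clear of the head.

```bash

python3 -m handwheel '[[0.2,0,-2.5,0,0.4],[0,0,-2,0,0.4],[0,0,0,0,1],[0,0,0,0,1],[0,0,0,0,1],[0,0,0,0,1],[0,0,0,0,1],[0,0,0,0,1],[0,0,0,0,1],[0,0,0,0,1]]' 50
python3 -m handwheel '[[0,0,1,0,1],[0,0,2,0,1],[0,-2,0,0,1],[0,-4,1,0,1],[0,0,4,0,1],[0,0,4,0,1],[0,0,2,0,1],[0,0,0,0,1],[0,0,0,0,1]]'; python3 m.py
python3 -m handwheel '[[0,-0.5,0,0,1],[0,-1.5,0,0,1],[0,-3,0,0,1],[0,-5,0,0,1],[0,0,0,0,1],[0,0,0,0,1],[0,0,0,0,1],[0,0,0,0,1]]' >/dev/null; python3 m.py
python3 -m handwheel '[[0,0.5,0,0,1],[0,1.5,0,0,1],[0,3,0,0,1],[0,5,0,0,1],[0,0,0,0,1],[0,0,0,0,1],[0,0,0,0,1],[0,0,0,0,1]]' >/dev/null; python3 m.py
python3 -m handwheel '[[1,0,0,0,1],[2.5,0,0,0,1],[4.5,0,0,0,1],[0,0,0,0,1],[0,0,0,0,1],[0,0,0,0,1],[0,0,0,0,1]]' >/dev/null; python3 m.py
python3 -m handwheel '[[-1,0,0,0,1],[-2.5,0,0,0,1],[-4.5,0,0,0,1],[0,0,0,0,1],[0,0,0,0,1],[0,0,0,0,1],[0,0,0,0,1]]' >/dev/null; python3 m.py
```

```text
t: 30.05
tool_pos: [0.4367, 0.1154, 0.251]
orientation: [-3.135, 0.207, -0.002]
force: [0.9, -0.7, 5.6]
opening: 0.0178
gripper_force: 50.0
t: 31.18
tool_pos: [0.4359, 0.0554, 0.3886]
orientation: [3.135, -0.207, -0.004]
force: [-0.3, 0.8, -5.1]
opening: 0.0174
gripper_force: 50.0
W [ 0.079 -0.004 -0.003] [0.018 0.032 0.037] F [-0.16  0.05 -4.77] pos [0.4362 0.0553 0.3894] t 31.475 open 0.0179 grip 49.993470311164856
W [ 0.055 -0.015  0.005] [0.022 0.016 0.025] F [ 0.03  0.54 -5.14] pos [ 0.4364 -0.0444  0.3903] t 32.775 open 0.0175 grip 49.99344885349274
W [-0.057 -0.021 -0.014] [0.034 0.027 0.033] F [-0.09 -0.32 -5.33] pos [0.4364 0.055  0.3903] t 34.075 open 0.0177 grip 49.99147832393646
W [0.004 0.06  0.013] [0.027 0.024 0.033] F [-0.14 -0.16 -5.05] pos [0.5162 0.0553 0.3904] t 35.25 open 0.0176 grip 49.997203946113586
W [ 0.026 -0.081 -0.002] [0.019 0.027 0.04 ] F [ 0.07 -0.3  -5.12] pos [0.4365 0.0553 0.3902] t 36.425 open 0.0178 grip 49.99753475189209
```

Yellow rattles: the moments swing 0.11 along y and 0.14 along x, as expected. Moving it over the tray.

```bash

python3 -m handwheel '[[1,0,0.5,0,1],[2.5,-0.4,0.5,0,1],[3,-0.4,0,0,1],[3,-0.4,0,0,1],[3,-0.4,0,0,1],[2.5,-0.4,0,0,1],[1.5,0,0,0,1],[0.5,0,0,0,1],[0,0,0,0,1],[0,0,0,0,1]]'
python3 -m handwheel '[[0,0,0,0,1],[0,0,0,0,1],[0,0,0,0,1],[0,0,0,0,1]]'
python3 - <<'E'
from h import *
a,_=snap('top','t1'); b,_=snap('side','s1'); cv2.imwrite('pics/both.png',np.hstack([a[100:300,100:470],b[100:300,150:520]])[...,::-1])
s=readout.read_state();print(s['tool_pos'],abs(s['dq']).max())
E
```

```text
t: 37.67
tool_pos: [0.6061, 0.0354, 0.4003]
orientation: [-3.135, 0.207, 0.0]
force: [-0.3, -0.1, -5.5]
opening: 0.0175
gripper_force: 50.0
t: 38.17
tool_pos: [0.6063, 0.0353, 0.4003]
orientation: [-3.135, 0.207, -0.0]
force: [-0.5, -0.6, -4.8]
opening: 0.0175
gripper_force: 50.0
[0.60635133 0.03531584 0.4002433 ] 0.0010499425932671386
```

View pics/both.png

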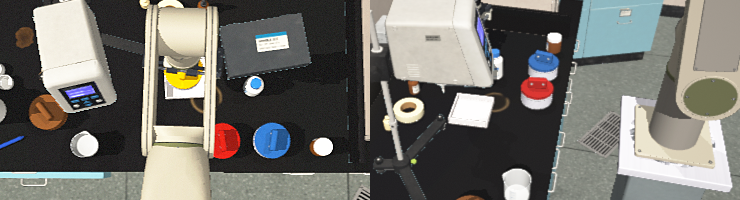

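The picture shows yellow held over the tray (left half, near (182,75)). Red and blue stand upright, and the bottle, jar and beaker are where they were. Handing in.

```bash
python3 -c "
from plant import job
print(job.close_job())"
```

```text
the job is handed in; nothing more can be done
None
```

The yellow tin is the one that rattles; I handed the job in with it held still and upright about 15 cm above the middle of the white tray, and with the silent red and blue tins standing back on the bench.

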